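# Clock a round rung flat-up and lock it in the drilling cradle

### The job

The round rung has been dropped into the drilling cradle with its planed flat turned the wrong way: lift it out, lay it down on the open bench and roll it there until the flat faces straight up. Then take it up again and lay it back in the two vee blocks, flat up and under the hold-down's side, and swing the hold-down by its black knob over the cam until it drops fully home with its pad on the flat. Leave the loose tools on the bench where they are.

Things in the scene. Friction and masses are not known exactly. Their poses are not given: they have to be found in the camera images.
- rung: round wooden rung, 0.12 to 0.22 kg: bar 32 mm in diameter, 210 mm long, plus a thinner tenon (20 mm thick, 15 mm long) at each end. Origin on its axis at mid-length; z runs along it to the plain end, x stands square out of the planed flat (x up = flat up). Starts in the vee blocks, flat 0.9 rad to half a turn off upright, to either side. On the bench its axis is 16 mm up
- rung_flat (a point): middle of the rung's planed flat, marked by a small dark dot: 58 mm from mid-length towards the rung's -z, 12.5 mm from its axis. The flat is 54 mm long, 20 mm wide; the rest is full round, so the rung rolls evenly on the bench when lightly pressed on top and moved, and stays where it is let go. Free bench for this: x 0.43 to 0.62 m, y -0.09 to 0.16 m, left of the cradle
- cradle: drilling cradle fixed to the bench: plywood base 16 mm thick, from x -95 to +35 and y -116 to +89 mm, with two dark vee blocks and the hold-down. Origin on the bench under the seated rung's middle; y runs along the vees, x across them, away from the post. Vee blocks: 14 mm thick at y -95 and +70, 60 mm wide, tops 50 mm over the bench; between them the rung can be gripped
- cradle_seat (a point): where the rung's origin belongs in the vees: on their centre line, 52 mm over the bench (36 mm over the base). Axes as the cradle's; the rung's z must run along this +y, which brings its flat under the hold-down at y -58 mm. The best place to grip, clear of the hold-down, is 10 mm from the middle towards +y
- latch_pivot (a point): point on the vertical axis of the hold-down's post, at cradle x -55, y -58 mm, 52 mm over the bench. The post's cap, 23 mm in diameter, is 122 mm over the bench
- latch_knob (a point): grip point of the hold-down's upright black knob, 60 mm from the post's axis, 106 mm over the bench when parked. The knob is 18 mm at its thickest; its top is 126 mm, its foot 85 mm over the bench when parked. Seen from the post it lies towards cradle -x when parked, towards cradle -y when home; it rises with the cam
- latch_pad (a point): middle of the underside of the hold-down's rubber pad (18 mm in diameter), on an arm 55 mm from the post's axis, a quarter turn ahead of the knob (counter-clockwise from above). Over the bench: 63.3 mm parked, about 68.5 mm on the cam's crest, 64.5 mm home, resting on an upturned flat in the vees; on a rung with its round side up it stays 68 mm high
- latch (a joint): turn of the hold-down about its vertical post, rad, counter-clockwise from above: 0 parked clear of the rung, 1.57 home with the pad on the flat. A cam lifts its sprung arm by about 5 mm between 0.1 and 0.9 rad (about 2 N at the knob); swing it slowly so that the arm rides up. Past 1.1 rad it drops by itself into the notch, the pad coming down on the flat
- sanding_block: bystander: cork sanding block, 63 x 111 x 36 mm, loose on the bench, not part of the job; origin at the middle of its underside
- offcut_3: bystander: pale timber offcut, 34 x 190 x 18 mm, loose on the bench, not part of the job; origin at the middle of its underside
- pencil: bystander: flat carpenter's pencil, 14 x 165 x 15 mm, loose on the bench, not part of the job; origin at the middle of its underside

How it is judged:
By the outcome, as a careful person would: the job done as asked, in the order asked, and still so for the second after the job is handed in, with the robot touching nothing.
It also fails if it takes over 72 s, if anything falls off the work surface, if the arm or the gripper's body presses on something with over 40 N, if the wrist force passes 120 N, or if a joint passes its speed limit or range.

### The arm

A 6-joint arm with a two-finger parallel gripper is mounted at the origin on the work surface; the furniture and walls round the work are solid. World frame = base frame: x ahead of the robot, y to its left, z up, the work surface at z = 0. Lengths are in m, angles in rad, forces in N, time in s.
With the tool pointing down it reaches from about 0.35 to 0.775 m from the base axis. Payload 7.3 kg.
Tool frame: the origin (TCP) lies on the mounting face of the last link; the fingertips stand 178 mm ahead of it and the grasp point (between the pads) lies 159 mm ahead of it; z points along the fingers, y is the line along which they close (so a half turn about z gives the same grasp; the last joint's range is limited). The gripper opens to 92 mm and grips with 3 to 60 N. Pads are 19 mm wide; open, the fingers measure 130 mm over their backs; the gripper's body (75 mm by 190 mm) begins 47 mm behind the grasp point.
Start: joints at [1.146, 0.342, 1.524, -0, 1.275, -0.146], TCP at [0.144, 0.505, 0.405] pointing down, gripper open.
Joint ranges: [-2.53, 2.53], [-0.77, 2.02], [0.04, 2.7], [-1, 4.14], [0.28, 2.66], [-3.11, 3.11]. Speed limits (rad/s): [2.57, 2.57, 3.14, 3.14, 3.14, 3.14].

### API

Orientations are given as a unit quaternion [w, x, y, z].
In Python, from workcell import monitor, capture, camera_params, ticket gives the robot as it stands.
- The arm moves only by the tool servo_tool, never from a script. Its argument "moves" is a list of rows, each an object with "translation": the shift along the tool's x, y, z in cm, a list of three; "roll": the turn about the tool's z in degrees. A call has 1 to 8 rows; each row shifts and turns the commanded pose from where the row before left it, along the tool's axes as they then stand; what a row does not reach is not made up. A row lasts 1/8 s, in which the tool goes at most 62.5 mm and 10.7 degrees, less where a joint would pass 70% of its speed; a pose out of reach is approached as far as the arm can. A call is refused whole if a number of a shift passes 6.25 or a number of a turn 10.7, either way. A call with a gripper value outside its range is refused whole. "fingers" is the finger opening in cm, from 0 to 9.18, set as the call begins (left out, the last holds). The fingers move at their own pace and stop on an object; "squeeze" is the grip in N (left out, the last holds). Time passes only in rows, so rows that do not move let the fingers close. It gives the time, the measured TCP pose, the force, the opening and the grip force at its end, in the units of the state.
- monitor.get_obs(): the state, without advancing time (a new reading comes with each control period).
- capture(name): name is "scene" or "top" or "wrist"; returns the picture (480x640x3 uint8, blue, green, red); there is no depth.
- camera_params(name): a dict with "fovy" (degrees; the focal length in pixels is half the picture's height over the tangent of half this angle, whatever the lens; pixels are square), "cx", "cy" (the principal point, pixels), "cam_to_world" (4x4, takes a point from camera to world coordinates); the wrist camera has in their place "hand_eye" (4x4, takes a point from camera to tool coordinates, whose origin is the TCP and whose axes are the flange's). Camera axes: x right, y down, z forward; pixel columns grow to the right and rows downward; lengths in m; the calibration is good to about 2 mm. A picture is of the moment at which its call begins: read the wrist's pose just before it. camera_params takes no time and is no camera call.
- ticket.hand_in(): hands the job in; it is judged then, once.
The state is a dict: "clock": time; "joint_pos": joint angles; "joint_velocities": joint speeds; "effort": joint torques, N m; "position": TCP position; "orientation": TCP orientation; "wrist_force": force on the tool from outside, world axes, zero at the start; "moment": the same for the moment, N m; "gripper_width": opening from 0.0 (shut) to 1.0 (fully open); "grasp_force": force on a finger pad.
Only numpy, scipy, OpenCV 4.12 (cv2) and the standard library are available. Lean on these libraries where they do the work, as an engineer would, in place of code of your own. Each camera call takes 0.05 s, during which the arm holds its last target. There are 200 camera calls.

## Working session

There is one attempt and no reset: what is moved stays moved. The work goes in short steps, Python scripts to look and compute and a tool call to move; the robot and the scene stay as the last step left them, time stands still between calls to the robot, and variables do not carry over. Pictures are saved under pics/ and viewed, at most 10 in all, crops included, and the job is handed in when it is done.

Besides the shell and the picture viewer there is one more tool, called after "Call:" as a command line: name --argument value ..., lists and objects as JSON in quotes. servo_tool: Moves the arm, as the interface text tells. Its arguments: {"type":"object","properties":{"moves":{"type":"array","items":{"type":"object","properties":{"translation":{"type":"array","items":{"type":"number"}},"roll":{"type":"number"}}}},"fingers":{"type":"number"},"squeeze":{"type":"number"}},"required":["moves"]}

```bash
mkdir -p pics; cat > h.py <<'E'
import numpy as np, cv2
from workcell import monitor, capture, camera_params, ticket
from scipy.spatial.transform import Rotation as R
def obs(): return monitor.get_obs()
def T():
    o=obs(); M=np.eye(4); q=o["orientation"]; M[:3,:3]=R.from_quat([q[1],q[2],q[3],q[0]]).as_matrix(); M[:3,3]=o["position"]; return M
def cam(name):
    p=camera_params(name); f=240/np.tan(np.radians(p["fovy"])/2)
    M=np.array(p["cam_to_world"]) if "cam_to_world" in p else T()@np.array(p["hand_eye"])
    return f,p["cx"],p["cy"],M
def ray(c,u,v,z):
    f,cx,cy,M=c; d=M[:3,:3]@np.array([(u-cx)/f,(v-cy)/f,1]); return M[:3,3]+d*(z-M[2,3])/d[2]
def proj(c,P):
    f,cx,cy,M=c; q=M[:3,:3].T@(np.array(P)-M[:3,3]); return q[0]/q[2]*f+cx,q[1]/q[2]*f+cy
E
python3 - <<'E'
from h import *
for n in("top","scene"):
    cv2.imwrite(f"pics/{n}0.png",capture(n)); print(n,camera_params(n))
print(camera_params("wrist")); print(T().round(3),obs())
E
```

```text
top {'fovy': 49.41860057730396, 'cx': 324.07749360897674, 'cy': 239.06611773775663, 'cam_to_world': array([[-0.02745223, -0.99094086,  0.13146325,  0.34173458],
       [-0.99949019,  0.02506555, -0.01977549, -0.03495103],
       [ 0.01630114, -0.13193911, -0.99112378,  1.40222559],
       [ 0.        ,  0.        ,  0.        ,  1.        ]])}
scene {'fovy': 46.335143079424036, 'cx': 325.9968239118366, 'cy': 235.3435863771351, 'cam_to_world': array([[ 0.59806192, -0.46018484,  0.6561645 , -0.27707653],
       [-0.80131575, -0.35832316,  0.47905906, -0.61423275],
       [ 0.01466322, -0.81230193, -0.58305279,  0.80654267],
       [ 0.        ,  0.        ,  0.        ,  1.        ]])}
{'fovy': 65.12199593162546, 'cx': 318.6027289773533, 'cy': 243.96712298138723, 'hand_eye': array([[ 4.39806706e-04, -9.64733846e-01, -2.63226923e-01,
         7.15770781e-02],
       [ 9.99999198e-01,  1.11601124e-04,  1.26180471e-03,
        -1.90991533e-04],
       [-1.18792929e-03, -2.63227267e-01,  9.64733121e-01,
         1.93149232e-02],
       [ 0.00000000e+00,  0.00000000e+00,  0.00000000e+00,
  
[... 164 characters left out ...]
, 'joint_pos': array([ 1.14603263e+00,  3.42676827e-01,  1.52487376e+00, -4.12010632e-06,
        1.27542415e+00, -1.45993652e-01]), 'joint_velocities': array([ 0.0003887 , -0.00084842, -0.00166281,  0.00201075,  0.00159288,
        0.00048651]), 'effort': array([ 2.18625049e-03, -4.31997335e+01, -2.44697535e+01,  7.19484687e-02,
        5.25684643e-02, -1.06722459e-04]), 'position': array([0.1443981 , 0.50464209, 0.40411861]), 'orientation': array([-1.92652572e-04,  1.38933499e-01,  9.90301472e-01, -6.63649599e-04]), 'wrist_force': array([-0.57227303, -0.11973879, -0.38159953]), 'moment': array([ 0.02392805, -0.03185606, -0.05514707]), 'grasp_force': 0.0, 'gripper_width': 1.001629444826774}
```

View pics/top0.png

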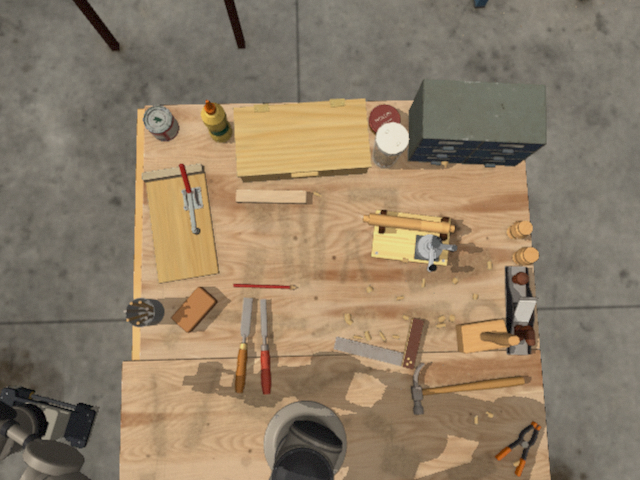

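View pics/scene0.png

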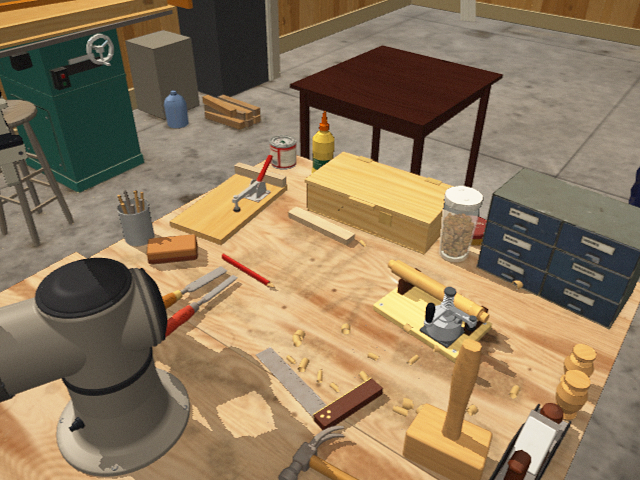

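Top view: the rung runs from about (365,218) to (455,230). The yellow base is at (372..450, 213..262), with the post near (427,243) and the knob at (432,267). So cradle +x is world +x and cradle +y is world +y. I'll measure this coarsely next.

```bash
python3 - <<'E'
from h import *
c=cam("top")
for n,u,v,z in [("rungL",365,217,.052),("rungR",455,229,.052),("baseL",372,262,.016),("baseR",449,264,.016),("knob",432,267,.115),("cap",427,240,.122),("pencilL",234,286,.01),("pencilR",297,288,.01),("offR",307,198,.018),("offB",270,203,.01)]: print(n,ray(c,u,v,z).round(3))
E
```

```text
rungL [ 0.577 -0.171  0.052]
rungR [ 0.539 -0.407  0.052]
baseL [ 0.461 -0.189  0.016]
baseR [ 0.45  -0.395  0.016]
knob [ 0.436 -0.326  0.115]
cap [ 0.503 -0.316  0.122]
pencilL [0.407 0.18  0.01 ]
pencilR [0.397 0.013 0.01 ]
offR [ 0.639 -0.019  0.018]
offB [0.629 0.081 0.01 ]
```

Call:
servo_tool --moves '[{"translation": [-5.8,1.65,0]},{"translation": [-5.8,1.65,0]},{"translation": [-5.8,1.65,0]},{"translation": [-5.8,1.65,0]},{"translation": [-2.85,-5.3,0]},{"translation": [-2.85,-5.3,0]},{"translation": [-2.85,-5.3,0]},{"translation": [-2.85,-5.3,0]}]'

```text
invalid input at $.moves[0]: expected keys translation, roll
```

Call:
servo_tool --moves '[{"translation": [-2.85,-5.3,0]},{"translation": [-2.85,-5.3,0]},{"translation": [-2.85,-5.3,0]},{"translation": [-2.85,-5.3,0]},{"translation": [-2.85,-5.3,0]},{"translation": [-2.85,-5.3,0]},{"translation": [-2.85,-5.3,0]},{"translation": [-2.85,-5.3,0]}]'

```text
invalid input at $.moves[0]: expected keys translation, roll
```

Call:
servo_tool --moves '[{"translation": [-2.85,-5.3,0],"roll": 0},{"translation": [0,0,0],"roll": 10.5},{"translation": [0,0,0],"roll": 10.5},{"translation": [0,0,0],"roll": 10.5},{"translation": [0,0,0],"roll": 10.5},{"translation": [0,0,0],"roll": 10.5},{"translation": [0,0,0],"roll": 10.5},{"translation": [0,0,0],"roll": 10.5}]'

```text
clock: 1.1
position: [0.1572, 0.4458, 0.4044]
orientation: [0.0, 0.706, 0.708, -0.0]
wrist_force: [-0.5, -1.0, -0.4]
gripper_width: 0.999
grasp_force: 0.0
```

Call:
servo_tool --moves '[{"translation": [0,6,0],"roll": 0},{"translation": [0,6,0],"roll": 0},{"translation": [0,6,0],"roll": 0},{"translation": [-5.4,1.65,0],"roll": 0},{"translation": [-5.4,1.65,0],"roll": 0},{"translation": [-5.4,1.65,0],"roll": 0},{"translation": [-5.4,1.65,0],"roll": 0},{"translation": [-5.4,1.65,0],"roll": 0}]'

```text
clock: 2.1
position: [0.4224, 0.1766, 0.4045]
orientation: [-0.0, 0.704, 0.71, -0.0]
wrist_force: [1.1, -0.2, 0.6]
gripper_width: 1.002
grasp_force: 0.0
```

Call:
servo_tool --moves '[{"translation": [-5.4,1.65,0],"roll": 0},{"translation": [-5.4,1.65,0],"roll": 0},{"translation": [-5.4,1.65,0],"roll": 0},{"translation": [-5.4,1.65,0],"roll": 0},{"translation": [-5.4,1.65,0],"roll": 0},{"translation": [-5.4,1.65,0],"roll": 0},{"translation": [-5.4,1.65,0],"roll": 0},{"translation": [-5.4,1.65,0],"roll": 0}]'

```text
clock: 3.1
position: [0.5585, -0.2542, 0.4043]
orientation: [-0.0, 0.704, 0.71, 0.0]
wrist_force: [1.1, -0.2, -0.1]
gripper_width: 1.0
grasp_force: 0.0
```

Call:
servo_tool --moves '[{"translation": [0,0,0],"roll": 0}]'

```text
clock: 3.22
position: [0.5583, -0.256, 0.403]
orientation: [-0.001, 0.705, 0.709, -0.0]
wrist_force: [-0.2, 0.7, 0.4]
gripper_width: 0.999
grasp_force: 0.0
```

```bash
python3 - <<'E'
from h import *
print(T().round(3)); cv2.imwrite("pics/w1.png",capture("wrist"))
E
```

```text
[[-0.005  1.    -0.001  0.558]
 [ 1.     0.005  0.    -0.256]
 [ 0.    -0.001 -1.     0.403]
 [ 0.     0.     0.     1.   ]]
```

View pics/w1.png

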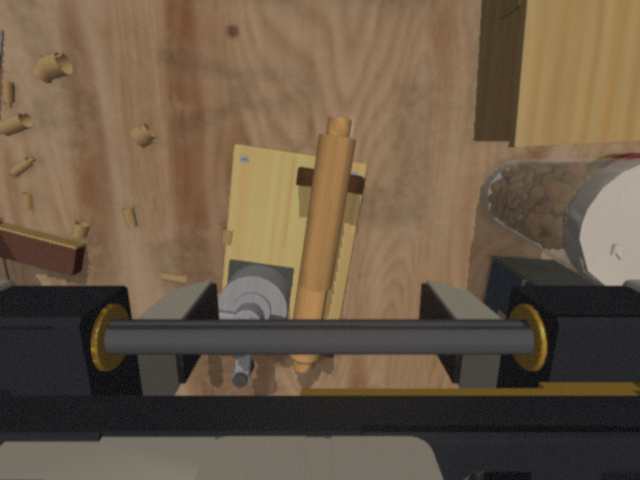

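The flat's pale facet shows near (310,305), at the -y end. The base's +y corners are at (237,146) and (366,162). The rung axis runs from (339,120) to (303,368).

```bash
python3 - <<'E'
from h import *
c=cam("wrist")
a=ray(c,236,146,.016); b=ray(c,366,163,.016); print("corners",a.round(4),b.round(4), np.linalg.norm(b-a))
x=(b-a)/np.linalg.norm(b-a); y=np.array([-x[1],x[0],0]); print("yaw",np.degrees(np.arctan2(x[1],x[0])))
o=(a+b)/2+.030*x-.089*y; print("origin",o.round(4), "seatpix",proj(c,[o[0],o[1],.052]),"cap",proj(c,o-.055*x-.058*y+[0,0,.106]),"-y end", proj(c,o-.12*y+[0,0,.036]),proj(c,o+.12*y+[0,0,.036]))
img=capture("wrist");
e1=ray(c,339,120,.06);e2=ray(c,303,368,.06);d=e1-e2;print("rung",e1.round(4),e2.round(4),np.linalg.norm(d),np.degrees(np.arctan2(-d[0],d[1])),((e1+e2)/2).round(4))
cv2.imwrite("pics/w1c.png",cv2.resize(img[100:400,200:400],None,fx=2.6,fy=2,interpolation=cv2.INTER_CUBIC)[:, :])
E
```

```text
corners [ 0.478  -0.1869  0.016 ] [ 0.6018 -0.2018  0.016 ] 0.12473720466778791
yaw -6.861641465783342
origin [ 0.5591 -0.2863  0.016 ] seatpix (np.float64(320.8110495952744), np.float64(258.07198245054707)) cap (np.float64(241.78185429233287), np.float64(346.6609701518571)) -y end (np.float64(305.5664958610775), np.float64(371.0398001370747)) (np.float64(339.0432284469668), np.float64(122.96475055264615))
rung [ 0.5729 -0.1652  0.06  ] [ 0.5425 -0.3967  0.06  ] 0.2334686562389789 -7.483597570026851 [ 0.5577 -0.2809  0.06  ]
```

View pics/w1c.png

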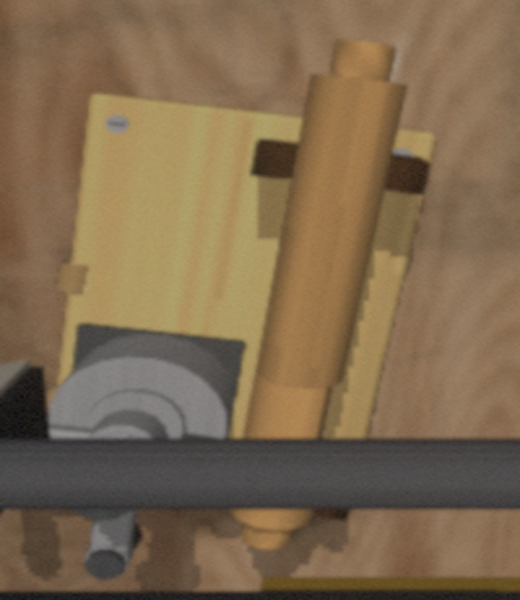

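Call:
servo_tool --moves '[{"translation": [-1.7,0.2,3],"roll": 7.0},{"translation": [0,0,4],"roll": 0},{"translation": [0,0,4],"roll": 0},{"translation": [0,0,3],"roll": 0},{"translation": [0,0,0],"roll": 0}]'

```text
clock: 3.95
position: [0.5598, -0.2674, 0.2628]
orientation: [-0.003, 0.745, 0.667, -0.001]
wrist_force: [0.2, -0.4, 0.4]
gripper_width: 1.002
grasp_force: 0.0
```

```bash
python3 - <<'E'
from h import *
print(T().round(4)); im=capture("wrist"); cv2.imwrite("pics/w2.png",im)
E
```

```text
[[ 0.111   0.9938 -0.0046  0.5598]
 [ 0.9938 -0.111   0.0032 -0.2674]
 [ 0.0027 -0.0049 -1.      0.2628]
 [ 0.      0.      0.      1.    ]]
```

View pics/w2.png

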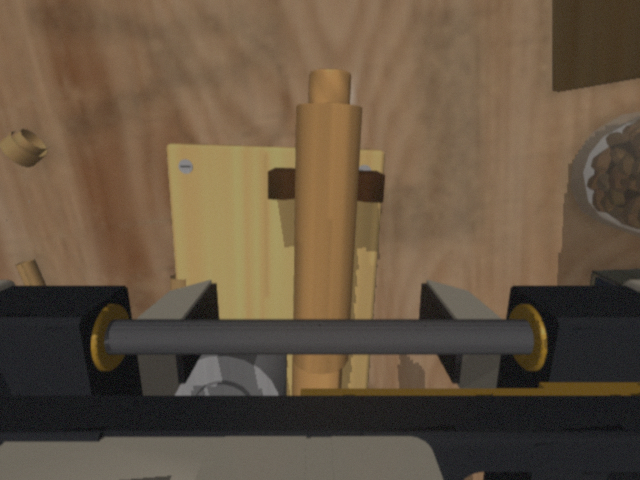

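The rung is nearly aligned with the tool: its axis is at u≈328.5 at v=105 and u≈323 at v=310. The base's +y edge runs from (168,145) to (384,150).

```bash
python3 - <<'E'
from h import *
M=np.array([[.111,.9938,-.0046,.5598],[.9938,-.111,.0032,-.2674],[.0027,-.0049,-1,.2628],[0,0,0,1]])
p=camera_params("wrist"); f=240/np.tan(np.radians(p["fovy"])/2); c=(f,p["cx"],p["cy"],M@np.array(p["hand_eye"]))
a=ray(c,168,145,.016); b=ray(c,384,150,.016); w=np.linalg.norm(b-a); print(w)
x=(b-a)/w; y=np.array([-x[1],x[0],0]); print("yaw",np.degrees(np.arctan2(x[1],x[0])))
o=(a+b)/2+.030*x-.089*y; print("origin",o.round(4))
e=ray(c,328.5,103,.06); g=ray(c,323,310,.055); d=e-g;print("rung",e.round(4),g.round(4),np.degrees(np.arctan2(-d[0],d[1])))
u=d/np.linalg.norm(d);u[2]=0; m=e-.105*u; print("rung mid",m.round(4),"in cradle",(x@(m-o)).round(4),(y@(m-o)).round(4))
t=ray(c,329,71,.056);print("tenon end mid",(t-.12*u).round(4))
tgt=m+.010*u;v=tgt-M[:3,3];print("grip",tgt.round(4),"tool move",(M[:3,:3].T@v).round(4))
for r in ("vee",[0,.077,.05-.016]),:
  pass
for q in ([-.03,.077,.05],[.03,.077,.05]): print(proj(c,[*(o+q[0]*x+q[1]*y)[:2],.05]))
E
```

```text
0.12681394135013405
yaw -7.63001323187033
origin [ 0.5584 -0.2889  0.016 ]
rung [ 0.5723 -0.1798  0.06  ] [ 0.5584 -0.2846  0.055 ] -7.52425261071781
rung mid [ 0.5585 -0.2838  0.06  ] in cradle -0.0006 0.0051
tenon end mid [ 0.5583 -0.2845  0.056 ]
grip [ 0.5598 -0.2739  0.06  ] tool move [-0.007   0.0017  0.2028]
(np.float64(268.60908592639464), np.float64(172.64285368711887))
(np.float64(386.6528493198907), np.float64(175.36333896328028))
```

Call:
servo_tool --moves '[{"translation": [-0.7,0.2,1.0],"roll": 1.2},{"translation": [0,0,2.0],"roll": 0},{"translation": [0,0,2.1],"roll": 0},{"translation": [0,0,0],"roll": 0}]'

```text
clock: 4.5
position: [0.5613, -0.2766, 0.2131]
orientation: [-0.001, 0.753, 0.658, -0.0]
wrist_force: [-0.4, 1.6, 0.3]
gripper_width: 0.999
grasp_force: 0.0
```

Call:
servo_tool --fingers 2.4 --squeeze 20 --moves '[{"translation": [0,0,0],"roll": 0},{"translation": [0,0,0],"roll": 0},{"translation": [0,0,0],"roll": 0},{"translation": [0,0,0],"roll": 0},{"translation": [0,0,0],"roll": 0},{"translation": [0,0,0],"roll": 0}]'

```text
clock: 5.25
position: [0.5616, -0.2765, 0.2137]
orientation: [-0.0, 0.753, 0.658, 0.0]
wrist_force: [0.0, 1.4, 0.1]
gripper_width: 0.398
grasp_force: 0.0
```

Call:
servo_tool --moves '[{"translation": [0,0,0],"roll": 0},{"translation": [0,0,0],"roll": 0}]'

```text
clock: 5.5
position: [0.5604, -0.2765, 0.2135]
orientation: [-0.002, 0.753, 0.658, -0.001]
wrist_force: [-7.0, 1.1, 3.9]
gripper_width: 0.344
grasp_force: 20.0
```

Call:
servo_tool --moves '[{"translation": [0,0,-0.5],"roll": 0},{"translation": [0,0,-2],"roll": 0},{"translation": [0,0,-3],"roll": 0},{"translation": [0,0,-3],"roll": 0},{"translation": [0,0,-3],"roll": 0},{"translation": [0,0,0],"roll": 0}]'

```text
clock: 6.25
position: [0.5621, -0.2768, 0.3313]
orientation: [0.003, 0.753, 0.658, 0.001]
wrist_force: [0.6, -1.1, -2.1]
gripper_width: 0.34
grasp_force: 20.0
```

Call:
servo_tool --moves '[{"translation": [0,0,0],"roll": -7.7},{"translation": [5.4,-0.6,0],"roll": 0},{"translation": [5.4,-0.6,0],"roll": 0},{"translation": [5.4,-0.6,0],"roll": 0},{"translation": [5.4,-0.6,0],"roll": 0},{"translation": [5.4,-0.6,2],"roll": 0},{"translation": [5.2,-0.7,3],"roll": 0},{"translation": [0,0,0],"roll": 0}]'

```text
clock: 7.25
position: [0.5224, 0.0487, 0.2753]
orientation: [-0.003, 0.705, 0.709, -0.002]
wrist_force: [-0.2, -1.0, -2.1]
gripper_width: 0.341
grasp_force: 20.0
```

```bash
python3 - <<'E'
from h import *
print(T().round(4)); im=capture("wrist"); cv2.imwrite("pics/w3.png",im)
cv2.imwrite("pics/s3.png",cv2.resize(capture("scene")[120:420,200:600],None,fx=2,fy=2))
E
```

```text
[[-0.0052  1.     -0.0074  0.5224]
 [ 1.      0.0052  0.0011  0.0487]
 [ 0.0012 -0.0073 -1.      0.2753]
 [ 0.      0.      0.      1.    ]]
```

View pics/s3.png

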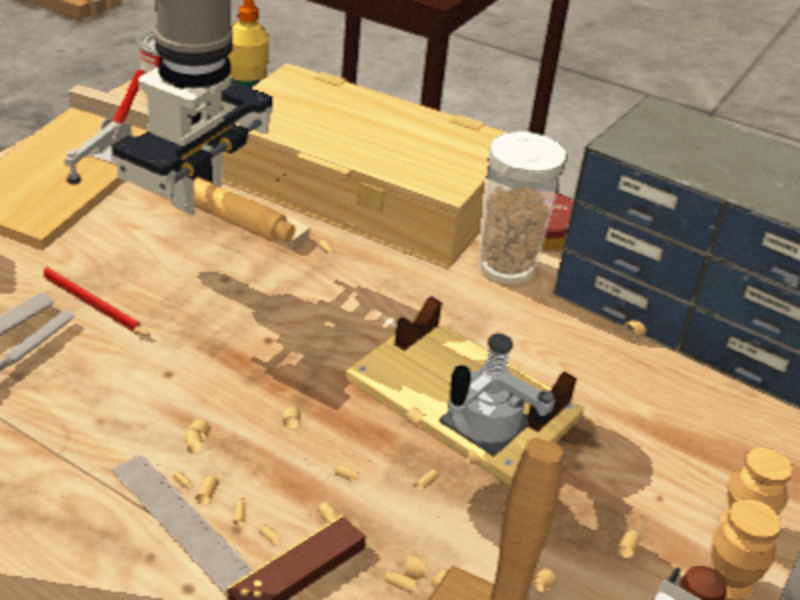

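Call:
servo_tool --moves '[{"translation": [-0.4,2.3,2],"roll": 0},{"translation": [0,0,3],"roll": 0},{"translation": [0,0,2.4],"roll": 0},{"translation": [0,0,1.4],"roll": 0},{"translation": [0,0,0.7],"roll": 0},{"translation": [0,0,0],"roll": 0}]'

```text
clock: 8.1
position: [0.5476, 0.0411, 0.1839]
orientation: [0.0, 0.707, 0.707, 0.0]
wrist_force: [0.3, 0.2, -1.0]
gripper_width: 0.344
grasp_force: 20.0
```

Call:
servo_tool --moves '[{"translation": [0,0,0.25],"roll": 0},{"translation": [0,0,0.15],"roll": 0},{"translation": [0,0,0],"roll": 0}]'

```text
clock: 8.48
position: [0.5474, 0.0415, 0.1799]
orientation: [0.0, 0.707, 0.707, 0.0]
wrist_force: [0.2, 0.3, -1.8]
gripper_width: 0.345
grasp_force: 20.0
```

Call:
servo_tool --moves '[{"translation": [0,0,0.1],"roll": 0},{"translation": [0,0,0],"roll": 0}]'

```text
clock: 8.72
position: [0.5474, 0.0415, 0.1787]
orientation: [-0.0, 0.707, 0.707, 0.0]
wrist_force: [-0.3, 0.4, -1.5]
gripper_width: 0.342
grasp_force: 20.0
```

Call:
servo_tool --fingers 5.2 --moves '[{"translation": [0,0,0],"roll": 0},{"translation": [0,0,0],"roll": 0},{"translation": [0,0,0],"roll": 0},{"translation": [0,0,-2],"roll": 0},{"translation": [0,0,-4],"roll": 0},{"translation": [-5,0,-5],"roll": 0},{"translation": [-5,0,-3],"roll": 0},{"translation": [0,0,0],"roll": 0}]'

```text
clock: 9.72
position: [0.548, -0.0557, 0.3156]
orientation: [0.003, 0.708, 0.706, 0.001]
wrist_force: [0.0, 0.4, -0.0]
gripper_width: 0.569
grasp_force: 0.0
```

```bash
python3 - <<'E'
from h import *
print(T().round(4)); im=capture("wrist"); cv2.imwrite("pics/w4.png",im)
E
```

```text
[[ 0.0036  1.      0.0059  0.548 ]
 [ 1.     -0.0036 -0.002  -0.0557]
 [-0.0019  0.0059 -1.      0.3156]
 [ 0.      0.      0.      1.    ]]
```

View pics/w4.png

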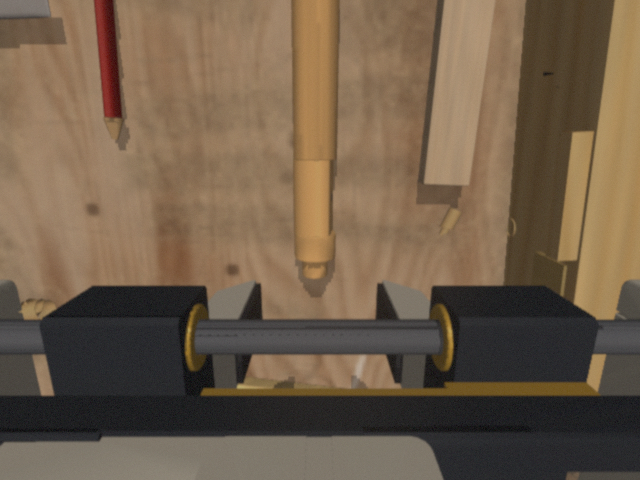

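The rung lies at u 295..336. The planed section spans v 158..235 and its right silhouette is notched in to u≈330, so the flat faces +x. I'll read the pixel profile for the rest.

```bash
python3 - <<'E'
from h import *
im=cv2.imread("pics/w4.png").astype(int)
for v in (120,170,180,190,200,210,220,230,245):
    r=im[v-1:v+2,288:346].mean(0); print(v," ".join("%d/%d"%(p[2],p[0]) for p in r[::2]))
E
```

```text
120 148/97 148/96 129/80 121/63 135/65 149/71 163/76 168/79 175/81 176/83 173/81 173/83 171/79 170/81 168/80 167/81 171/81 167/77 163/77 165/78 152/72 143/69 133/65 117/59 105/56 139/87 145/93 147/95 148/94
170 134/85 137/87 136/83 127/64 144/68 158/76 166/79 173/81 178/85 182/86 186/88 187/87 189/89 189/89 189/91 189/90 191/91 186/87 180/84 172/80 155/74 106/52 93/48 102/63 110/68 133/82 133/83 133/83 132/81
180 125/78 127/80 128/77 126/63 144/70 156/72 165/79 172/83 179/86 182/86 186/87 189/89 189/89 189/87 189/92 191/93 190/92 187/89 180/85 174/83 154/76 103/52 96/49 113/70 139/88 140/88 137/87 136/85 137/86
190 145/91 144/91 140/86 126/65 143/69 154/74 167/79 173/83 177/85 182/88 185/88 187/89 189/90 190/91 189/92 189/92 190/91 186/85 180/84 174/83 151/71 101/51 103/57 140/89 153/96 154/97 154/99 154/99 154/99
200 154/100 153/99 149/94 125/66 142/69 154/73 165/78 173/82 177/84 181/84 184/88 187/88 189/89 189/89 191/93 189/92 189/91 187/87 182/86 175/84 148/70 95/48 107/63 157/100 159/102 158/101 156/100 153/97 155/100
210 147/94 147/94 145/92 126/65 142/69 153/72 164/79 173/83 178/84 180/85 184/86 187/88 191/92 189/90 190/92 189/93 190/93 187/88 180/84 174/84 145/69 98/48 112/64 148/93 151/94 151/94 148/92 144/89 145/91
220 136/86 139/89 138/88 124/67 141/68 154/74 163/79 171/81 177/83 181/85 184/85 187/88 189/89 190/92 189/93 188/93 190/92 188/90 181/84 174/84 145/71 96/49 106/61 139/85 141/88 144/90 142/88 142/88 140/88
230 133/83 137/84 139/86 125/67 139/67 153/73 163/77 172/82 177/85 180/83 183/87 186/88 188/88 189/90 190/93 188/91 190/92 187/89 181/86 174/82 141/69 99/51 125/65 136/80 136/87 138/87 137/88 136/84 137/87
245 146/92 144/88 146/91 129/74 127/61 141/68 152/73 158/74 165/78 173/81 177/85 178/85 180/84 180/85 179/83 176/83 172/81 171/82 165/79 160/75 152/73 145/70 133/66 117/62 149/93 157/101 155/99 156/101 156/98
```

```bash
python3 - <<'E'
from h import *
p=camera_params("wrist"); f=240/np.tan(np.radians(p["fovy"])/2)
M=np.array([[.0036,1,.0059,.548],[1,-.0036,-.002,-.0557],[-.0019,.0059,-1,.3156],[0,0,0,1]])
c=(f,p["cx"],p["cy"],M@np.array(p["hand_eye"]))
for n,u,v,z in [("c245",314.5,245,.016),("c120",314.6,120,.016),("c10",315.5,10,.016),("left245",294,245,.016),("right245",335.5,245,.016),("seclo",312,235,.02),("sechi",312,158,.02),("shoulder",314,262,.02),("tenon",314,277,.016)]: print(n,ray(c,u,v,z).round(4))
E
```

```text
c245 [ 0.5458 -0.0625  0.016 ]
c120 [0.5464 0.0294 0.016 ]
c10 [0.5475 0.0985 0.016 ]
left245 [ 0.53   -0.0624  0.016 ]
right245 [ 0.5621 -0.0625  0.016 ]
seclo [ 0.544  -0.0535  0.02  ]
sechi [0.5444 0.0033 0.02  ]
shoulder [ 0.5454 -0.075   0.02  ]
tenon [ 0.5453 -0.0887  0.016 ]
```

Call:
servo_tool --fingers 0 --moves '[{"translation": [4.5,0.3,0],"roll": 0},{"translation": [4.2,0.4,0],"roll": 0},{"translation": [0,0,0],"roll": 0},{"translation": [0,0,2],"roll": 0},{"translation": [0,0,3],"roll": 0},{"translation": [0,0,3],"roll": 0},{"translation": [0,0,1.8],"roll": 0},{"translation": [0,0,0],"roll": 0}]'

```text
clock: 10.78
position: [0.5535, 0.0343, 0.2129]
orientation: [-0.002, 0.707, 0.707, -0.002]
wrist_force: [0.3, 0.2, 0.2]
gripper_width: 0.008
grasp_force: 0.0
```

Call:
servo_tool --moves '[{"translation": [0,0,0.15],"roll": 0},{"translation": [0,0,0.1],"roll": 0},{"translation": [0,0,0],"roll": 0}]'

```text
clock: 11.15
position: [0.5545, 0.0342, 0.213]
orientation: [0.0, 0.707, 0.707, 0.0]
wrist_force: [0.5, 0.2, -0.5]
gripper_width: 0.006
grasp_force: 0.0
```

Call:
servo_tool --moves '[{"translation": [0,0,0.2],"roll": 0},{"translation": [0,0,0.1],"roll": 0},{"translation": [0,0,0],"roll": 0}]'

```text
clock: 11.52
position: [0.5546, 0.0343, 0.2097]
orientation: [0.0, 0.707, 0.707, 0.0]
wrist_force: [-0.1, -0.1, 2.3]
gripper_width: 0.01
grasp_force: 1.0
```

Call:
servo_tool --moves '[{"translation": [0,0,0.06],"roll": 0},{"translation": [0,-0.3,0],"roll": 0},{"translation": [0,-0.5,0],"roll": 0},{"translation": [0,-0.6,0],"roll": 0},{"translation": [0,-0.6,0],"roll": 0},{"translation": [0,-0.5,0],"roll": 0},{"translation": [0,-0.3,0],"roll": 0},{"translation": [0,0,0],"roll": 0}]'

```text
clock: 12.52
position: [0.5264, 0.0344, 0.2096]
orientation: [0.0, 0.707, 0.707, 0.0]
wrist_force: [-1.0, 2.0, 7.6]
gripper_width: 0.003
grasp_force: 3.8
```

Call:
servo_tool --moves '[{"translation": [0,0,-1.5],"roll": 0},{"translation": [-4,0,-4],"roll": 0},{"translation": [-5,0.6,-4],"roll": 0},{"translation": [0,0,0],"roll": 0},{"translation": [0,0,0],"roll": 0}]'

```text
clock: 13.15
position: [0.5318, -0.0542, 0.3025]
orientation: [-0.001, 0.707, 0.707, -0.0]
wrist_force: [0.1, 0.5, -0.9]
gripper_width: 0.006
grasp_force: 0.0
```

```bash
cat >> h.py <<'E'
def look(n,zs=.016):
    M=T(); c=cam("wrist"); im=capture("wrist"); cv2.imwrite(f"pics/{n}.png",im); print("TCP",M.round(4).tolist())
    return c,im
def prof(im,vs,a,b):
    for v in vs: print(v," ".join("%d"%p[2] for p in im[v-1:v+2,a:b].astype(float).mean(0)[::2]))
E
python3 - <<'E'
from h import *
c,im=look("w5")
x,y=proj(c,[.532,-.025,.03]); print(x,y)
prof(im,[int(y)-90,int(y)-20,int(y),int(y)+20,int(y)+47],int(x)-30,int(x)+34); print(int(x)-30)
E
```

```text
TCP [[0.0003, 1.0, -0.0008, 0.5318], [1.0, -0.0003, 0.0006, -0.0542], [0.0006, -0.0008, -1.0, 0.3025], [0.0, 0.0, 0.0, 1.0]]
320.3388949146469 205.60744310333098
115 143 146 149 135 122 132 142 157 164 172 180 181 178 179 178 174 168 164 166 165 161 158 152 146 138 124 108 138 147 146 146 147
185 146 147 146 133 129 144 162 172 176 181 183 181 170 166 169 173 173 170 165 165 166 168 171 168 165 157 124 135 136 138 137 137
205 145 148 149 145 129 145 162 172 177 182 186 183 171 167 169 173 173 121 77 76 84 157 171 169 165 149 142 152 155 154 156 157
225 139 138 137 132 126 144 160 175 176 183 187 184 170 170 171 176 173 170 170 171 170 171 171 167 167 135 131 135 137 136 134 135
252 152 152 153 149 128 133 145 150 158 164 171 176 180 185 187 185 181 179 177 178 174 167 156 147 130 129 146 144 146 148 149 150
290
```

The dark dot is now at u≈327.5 against an axis at u≈319.2, so the flat is still about 27° off towards +x. That needs another stroke of about 15 mm.

Call:
servo_tool --moves '[{"translation": [4.5,0.3,3],"roll": 0},{"translation": [4.3,0.1,3],"roll": 0},{"translation": [0,0,2],"roll": 0},{"translation": [0,0,0.8],"roll": 0},{"translation": [0,0,0.2],"roll": 0},{"translation": [0,0,0.2],"roll": 0},{"translation": [0,0,0],"roll": 0}]'

```text
clock: 14.08
position: [0.5364, 0.0333, 0.2112]
orientation: [0.0, 0.707, 0.707, 0.0]
wrist_force: [-0.6, 0.4, 0.1]
gripper_width: 0.006
grasp_force: 0.0
```

Call:
servo_tool --moves '[{"translation": [0,0,0.15],"roll": 0},{"translation": [0,0,0.07],"roll": 0},{"translation": [0,-0.2,0],"roll": 0},{"translation": [0,-0.4,0],"roll": 0},{"translation": [0,-0.4,0],"roll": 0},{"translation": [0,-0.3,0],"roll": 0},{"translation": [0,-0.2,0],"roll": 0},{"translation": [0,0,0],"roll": 0}]'

```text
clock: 15.08
position: [0.5219, 0.0335, 0.2101]
orientation: [0.001, 0.707, 0.707, 0.001]
wrist_force: [-0.6, 0.1, 8.5]
gripper_width: 0.007
grasp_force: 4.4
```

Call:
servo_tool --moves '[{"translation": [0,0,-1.5],"roll": 0},{"translation": [-4,0,-4],"roll": 0},{"translation": [-4.8,0.4,-3.5],"roll": 0},{"translation": [0,0,0],"roll": 0},{"translation": [0,0,0],"roll": 0}]'

```text
clock: 15.7
position: [0.5249, -0.0542, 0.2985]
orientation: [-0.0, 0.707, 0.707, 0.0]
wrist_force: [0.1, 0.9, -0.1]
gripper_width: 0.008
grasp_force: 0.0
```

```bash
python3 - <<'E'
from h import *
c,im=look("w6")
x,y=proj(c,[.524,-.025,.03]); print(x,y)
prof(im,[int(y)-90,int(y)-20,int(y),int(y)+20,int(y)+47],int(x)-30,int(x)+34); print(int(x)-30)
E
```

```text
TCP [[0.0005, 1.0, -0.0004, 0.5249], [1.0, -0.0005, 0.0005, -0.0542], [0.0005, -0.0004, -1.0, 0.2985], [0.0, 0.0, 0.0, 1.0]]
318.6589385101946 206.415166038115
116 143 137 135 118 131 146 154 160 163 162 165 165 172 176 181 180 178 178 175 173 168 161 155 147 140 124 109 133 140 140 143 146
186 147 146 142 130 136 150 166 181 185 189 188 188 188 185 182 182 184 186 188 187 184 183 170 148 133 118 113 151 150 149 147 143
206 155 154 148 132 136 150 166 183 185 188 189 187 142 84 79 78 115 182 188 186 183 182 168 144 131 114 142 153 155 155 154 153
226 147 148 144 131 135 148 163 182 186 189 189 189 188 185 185 186 186 186 188 185 183 182 163 140 128 113 135 140 137 137 136 136
253 146 144 144 142 119 133 145 155 167 173 176 177 182 187 187 188 188 188 187 186 182 175 170 161 140 130 143 143 145 148 149 146
288
```

The dot sits at u≈316.3 against an axis at 316.4, so the flat is up to within about 1.5°. Now I'll pick it up again.

Call:
servo_tool --fingers 5.4 --moves '[{"translation": [4.8,0,2],"roll": 0},{"translation": [4.8,0,2],"roll": 0},{"translation": [0,0,0],"roll": 0},{"translation": [0,0,0],"roll": 0},{"translation": [0,0,2],"roll": 0},{"translation": [0,0,3],"roll": 0},{"translation": [0,0,2],"roll": 0},{"translation": [0,0,0],"roll": 0}]'

```text
clock: 16.75
position: [0.525, 0.0407, 0.1876]
orientation: [-0.001, 0.707, 0.707, -0.001]
wrist_force: [0.8, 0.3, 0.2]
gripper_width: 0.59
grasp_force: 0.0
```

Call:
servo_tool --fingers 2.6 --squeeze 20 --moves '[{"translation": [0.05,0,0.5],"roll": 0},{"translation": [0,0,0.25],"roll": 0},{"translation": [0,0,0],"roll": 0},{"translation": [0,0,0],"roll": 0},{"translation": [0,0,0],"roll": 0}]'

```text
clock: 17.38
position: [0.5253, 0.0422, 0.1812]
orientation: [0.0, 0.707, 0.707, 0.0]
wrist_force: [0.4, -1.6, 0.3]
gripper_width: 0.343
grasp_force: 20.0
```

Call:
servo_tool --moves '[{"translation": [0,0,-1],"roll": 0},{"translation": [0,0,-3],"roll": 0},{"translation": [0,0,-4],"roll": 0},{"translation": [0,0,-4],"roll": 0},{"translation": [0,0,-2],"roll": 0},{"translation": [0,0,0],"roll": 0}]'

```text
clock: 18.12
position: [0.5254, 0.0422, 0.3229]
orientation: [0.001, 0.707, 0.707, 0.001]
wrist_force: [-0.4, -0.1, -1.3]
gripper_width: 0.341
grasp_force: 20.0
```

```bash
python3 - <<'E'
from h import *
c,im=look("w7")
prof(im,[160,300,358,364,370,374,378,382,386],270,370)
cv2.imwrite("pics/w7c.png",cv2.resize(im[200:400,220:420],None,fx=3,fy=3,interpolation=cv2.INTER_CUBIC))
E
```

```text
TCP [[-0.0005, 1.0, 0.0041, 0.5254], [1.0, 0.0005, -0.0001, 0.0422], [-0.0001, 0.0041, -1.0, 0.3229], [0.0, 0.0, 0.0, 1.0]]
160 153 156 157 155 125 121 133 143 148 151 152 152 156 160 162 162 163 164 167 170 175 182 186 189 187 188 186 185 183 182 182 183 181 181 177 175 174 168 165 161 156 152 147 141 130 114 123 147 149 146
300 130 116 58 42 45 61 113 129 143 153 156 158 160 165 167 168 167 173 180 185 185 184 182 182 182 181 182 181 180 179 180 177 176 174 171 167 162 157 153 147 142 135 118 96 53 47 48 85 127 131
358 49 40 31 38 124 153 125 124 137 151 159 160 163 165 170 170 165 169 167 167 169 173 176 178 179 180 178 181 179 177 175 176 174 171 165 161 155 149 144 138 132 116 103 139 145 87 38 35 48 49
364 40 37 34 82 151 152 129 123 136 151 158 161 164 166 171 169 167 168 165 167 169 173 177 179 181 180 179 179 178 178 177 176 174 171 168 161 155 150 143 138 131 112 105 144 146 131 48 36 39 38
370 38 35 45 143 159 155 126 120 136 150 159 162 164 166 170 170 168 168 166 166 169 173 177 178 178 180 180 180 179 177 175 176 175 170 166 160 155 149 143 136 126 109 109 151 151 145 94 36 41 40
374 37 39 81 158 161 156 131 119 134 147 158 162 162 167 170 169 169 170 168 166 170 173 178 177 178 181 180 178 177 178 176 175 173 169 165 161 154 146 141 137 126 109 112 151 151 148 131 46 38 40
378 37 39 118 156 159 160 138 118 136 149 157 159 161 160 163 151 145 148 145 133 133 135 139 138 140 140 139 140 139 140 150 153 150 147 146 151 150 146 142 133 124 107 115 153 153 147 142 70 39 42
382 71 77 146 158 158 161 138 117 127 125 126 124 124 125 125 125 123 124 120 121 121 126 126 128 130 130 130 130 132 127 129 129 127 126 122 119 118 114 116 113 112 105 122 157 158 152 148 110 69 71
386 156 155 155 151 154 159 148 101 105 113 121 122 122 125 125 124 122 123 122 120 123 125 126 129 129 130 129 130 129 129 128 127 124 124 122 120 116 112 110 106 101 93 124 159 158 153 149 149 152 157
```

View pics/w7c.png

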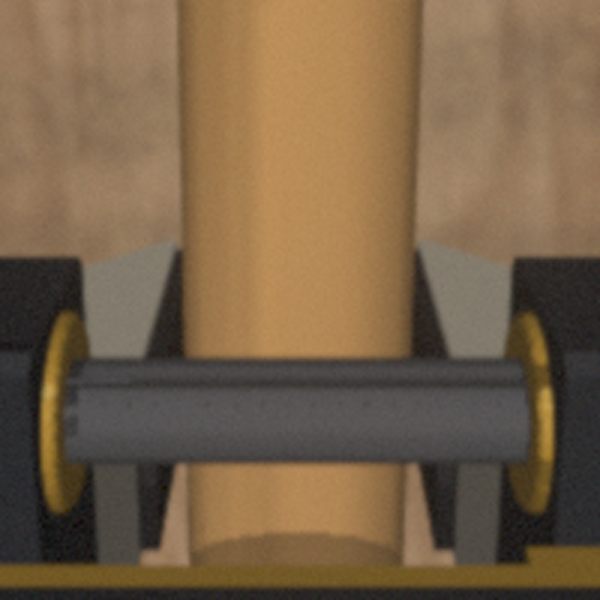

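Call:
servo_tool --moves '[{"translation": [-5.3,0.6,-1],"roll": 0},{"translation": [-5.3,0.6,0],"roll": 0},{"translation": [-5.3,0.6,0],"roll": 0},{"translation": [-5.3,0.6,0],"roll": 0},{"translation": [-5.3,0.5,0],"roll": 0},{"translation": [-5.4,0.5,0],"roll": 0},{"translation": [0,0,0],"roll": 7.6},{"translation": [0,0,0],"roll": 0}]'

```text
clock: 19.18
position: [0.559, -0.2773, 0.3289]
orientation: [-0.002, 0.752, 0.659, -0.0]
wrist_force: [0.4, 0.5, -1.3]
gripper_width: 0.342
grasp_force: 20.0
```

Call:
servo_tool --moves '[{"translation": [0,0.1,2],"roll": 0},{"translation": [0,0,3],"roll": 0},{"translation": [0,0,3],"roll": 0},{"translation": [0,0,1.7],"roll": 0},{"translation": [0,0,0.7],"roll": 0},{"translation": [0,0,0],"roll": 0}]'

```text
clock: 19.92
position: [0.5606, -0.2768, 0.2271]
orientation: [0.0, 0.752, 0.659, 0.0]
wrist_force: [0.4, -0.5, -0.9]
gripper_width: 0.344
grasp_force: 20.0
```

Call:
servo_tool --moves '[{"translation": [0,0,0.3],"roll": 0},{"translation": [0,0,0.2],"roll": 0},{"translation": [0,0,0],"roll": 0}]'

```text
clock: 20.3
position: [0.5604, -0.277, 0.2222]
orientation: [0.0, 0.752, 0.659, 0.0]
wrist_force: [0.6, -0.2, -1.5]
gripper_width: 0.343
grasp_force: 20.0
```

Call:
servo_tool --moves '[{"translation": [0,0,0.2],"roll": 0},{"translation": [0,0,0.15],"roll": 0},{"translation": [0,0,0.1],"roll": 0},{"translation": [0,0,0],"roll": 0}]'

```text
clock: 20.8
position: [0.5603, -0.2769, 0.2179]
orientation: [-0.0, 0.752, 0.659, -0.0]
wrist_force: [-2.7, 0.5, 4.0]
gripper_width: 0.339
grasp_force: 20.0
```

Call:
servo_tool --moves '[{"translation": [0,-0.06,0],"roll": 0},{"translation": [0,0,0.05],"roll": 0},{"translation": [0,0,0],"roll": 0}]'

```text
clock: 21.18
position: [0.5598, -0.277, 0.2174]
orientation: [0.0, 0.752, 0.659, 0.0]
wrist_force: [-3.2, 0.9, 5.5]
gripper_width: 0.339
grasp_force: 20.0
```

Call:
servo_tool --moves '[{"translation": [0,-0.08,0],"roll": 0},{"translation": [0,0,0],"roll": 0}]'

```text
clock: 21.42
position: [0.5593, -0.2769, 0.2172]
orientation: [0.001, 0.752, 0.659, 0.0]
wrist_force: [0.3, 0.2, 2.4]
gripper_width: 0.346
grasp_force: 20.0
```

Call:
servo_tool --fingers 5.4 --moves '[{"translation": [0,0,0],"roll": 0},{"translation": [0,0,0],"roll": 0},{"translation": [0,0,0],"roll": 0},{"translation": [0,0,-2],"roll": 0},{"translation": [0,0,-5],"roll": 0},{"translation": [-5,0,-4],"roll": 0},{"translation": [-6,0,-2],"roll": 0},{"translation": [0,0,0],"roll": 0}]'

```text
clock: 22.42
position: [0.5435, -0.3879, 0.3475]
orientation: [0.002, 0.754, 0.657, -0.0]
wrist_force: [1.3, 0.5, -0.7]
gripper_width: 0.59
grasp_force: 0.0
```

Call:
servo_tool --moves '[{"translation": [0,0,0],"roll": 0}]'

```text
clock: 22.55
position: [0.5445, -0.3837, 0.3449]
orientation: [-0.001, 0.753, 0.659, 0.0]
wrist_force: [0.6, 1.0, -0.3]
gripper_width: 0.588
grasp_force: 0.0
```

```bash
python3 - <<'E'
from h import *
c,im=look("w8")
x,y=proj(c,[.5512,-.346,.064]); print(x,y); x=int(x);y=int(y)
prof(im,[y-60,y-20,y-10,y-5,y,y+5,y+10,y+20,y+44],x-34,x+38); print(x-34)
cv2.imwrite("pics/w8c.png",cv2.resize(im[60:400,140:460],None,fx=1.75,fy=1.75,interpolation=cv2.INTER_CUBIC))
E
```

```text
TCP [[0.1326, 0.9912, -0.0011, 0.5445], [0.9912, -0.1326, 0.0017, -0.3837], [0.0015, -0.0013, -1.0, 0.3449], [0.0, 0.0, 0.0, 1.0]]
322.73466370969896 190.82486969662398
130 190 190 189 190 187 139 141 161 165 170 174 172 169 169 172 176 179 177 176 173 172 165 160 151 141 131 115 106 137 140 172 185 183 183 178 182
170 79 76 124 186 180 140 150 160 170 183 184 188 189 189 188 186 183 182 184 187 188 185 182 180 157 127 113 124 139 144 178 182 179 179 180 181
180 82 72 105 179 181 139 151 161 168 183 185 189 190 189 188 186 181 181 184 187 187 186 183 182 155 128 113 130 138 150 184 180 179 180 180 176
185 99 74 113 186 181 141 150 161 171 182 184 188 190 190 151 92 83 87 139 185 187 185 182 179 152 128 109 132 139 146 177 179 179 178 180 179
190 116 72 110 186 184 145 151 162 172 182 186 187 190 191 177 128 107 123 171 186 187 185 183 181 151 126 110 130 140 175 186 179 178 178 179 178
195 83 68 93 176 184 145 150 161 172 183 185 187 191 189 189 186 183 184 187 186 186 184 181 180 148 126 110 131 139 151 183 177 177 177 178 174
200 66 64 90 159 182 145 148 162 171 183 185 188 188 191 189 187 183 184 186 186 189 186 183 179 147 123 110 134 137 145 179 179 177 178 177 172
210 62 63 82 142 167 143 149 161 172 183 185 189 191 189 188 185 185 185 188 188 187 185 182 177 143 122 109 135 138 174 180 178 178 177 179 167
234 62 67 70 69 70 96 131 146 156 164 175 180 180 181 184 188 188 189 189 186 183 177 170 164 153 135 100 77 75 75 72 68 67 64 61 81
288
```

View pics/w8c.png

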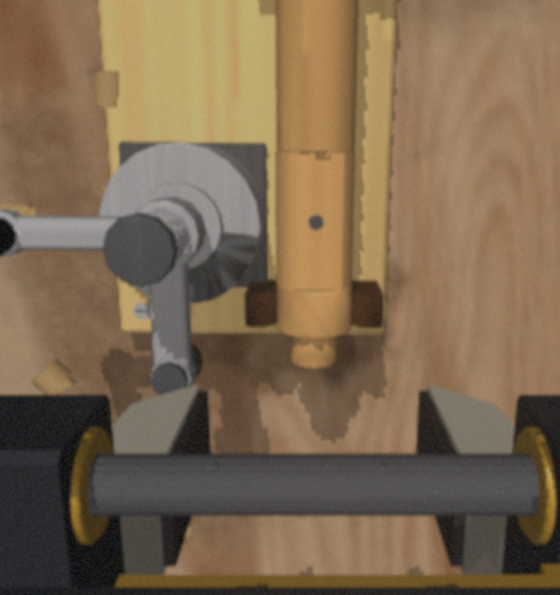

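The rung is seated: dot at (320,187), axis at about u=319.3, so the flat is within about 2–3° of up and y is right. The hold-down is parked with its arm pointing -y, and the black knob is at the left edge near (143,193). Next I'll locate the knob.

Call:
servo_tool --moves '[{"translation": [0.4,-5.7,0],"roll": 0},{"translation": [0.4,-5.7,0],"roll": 0},{"translation": [0,0,0],"roll": 0},{"translation": [0,0,0],"roll": 0}]'

```text
clock: 23.1
position: [0.4335, -0.3604, 0.3461]
orientation: [0.0, 0.752, 0.659, 0.0]
wrist_force: [-0.2, -0.0, -0.5]
gripper_width: 0.59
grasp_force: 0.0
```

```bash
python3 - <<'E'
from h import *
w=cv2.imread("pics/w8.png")
c,im=look("w9")
k=proj(c,[.4368,-.3308,.126]); p=proj(c,[.4963,-.3387,.122]); print("pred knob",k,"cap",p)
u,v=map(int,k); g=im.max(2)
sub=(g[:270]<60).astype(np.uint8)
n,l,s,ce=cv2.connectedComponentsWithStats(sub)
for i in range(1,n):
    if s[i][4]>80: print(s[i],ce[i].round(1), ray(c,*ce[i],.12)[:2].round(4))
lab=cv2.cvtColor(im,cv2.COLOR_BGR2HSV)
gr=((lab[...,1]<60)&(g<110)&(g>40)).astype(np.uint8)[:300]
n,l,s,ce=cv2.connectedComponentsWithStats(gr)
for i in range(1,n):
    if s[i][4]>200: print("grey",s[i],ce[i].round(1))
print(g[v-20:v+24:4,u-40:u+44:4])
E
```

```text
TCP [[0.1308, 0.9914, 0.0009, 0.4335], [0.9914, -0.1308, -0.0004, -0.3604], [-0.0003, 0.001, -1.0, 0.3461], [0.0, 0.0, 0.0, 1.0]]
pred knob (np.float64(318.61276211642644), np.float64(219.66914873175423)) cap (np.float64(426.8608936186474), np.float64(218.32923694268828))
[435   0  34  29 776] [450.3  15.7] [ 0.5138 -0.2396]
[522   0  18  24 218] [531.3  10.8] [ 0.5531 -0.2426]
[156 165   9  35 237] [160.3 181.8] [ 0.3538 -0.2999]
[301 197  29  32 701] [315.3 213. ] [ 0.4353 -0.328 ]
[417 232  22  23 296] [427.6 243.8] [ 0.4964 -0.354 ]
[496 239   8  17  86] [499.9 248.4] [ 0.5373 -0.3621]
grey [   0    0   44  144 3412] [18.6 97.7]
grey [350 152  40  44 622] [360.8 165.7]
grey [  0 185  39  29 457] [ 13.9 198.4]
grey [302 196  30  32 556] [315.8 212. ]
grey [ 349  196   95   92 3212] [404.1 231. ]
grey [  0 281  19  19 300] [  8. 291.]
grey [619 281  21  19 317] [629.7 291.3]
[[134 131 126 128 131 127 126 139  47  47  46  60 154 159 159 159 160 160
  161 157 159]
 [134 129 126 128 128 127 118  50  43  43  42  48  57 150 152 150 151 151
  153 153 151]
 [135 129 124 128 132 129  64  47  49  52  47  45  44 129 143 146 144 142
  145 145 145]
 [138 129 128 133 130 127  48  49  52  53  47  44  48  94 143 147 142 143
  144 147 144]
 [136 131 125 129 128 125  46  47  47  50  47  46  42  64 115 114 165 167
   78  69 128]
 [135 131 130 130 133 132  55  46  47  41  46  47  47 111 124 118 183 190
   79  61 118]
 [138 135 131 127 130 128 110  41  48  43  46  45  54 125 125 115 181 188
   78  66  63]
 [139 136 132 128 125 125 126 110  57  46  48  66 134 132 123 117 187 189
   80  68  61]
 [140 132 133 128 126 128 128 122 128 121 124 127 128 130 125 120 185 188
   86  79  66]
 [145 138 137 135 130 121 126 125 125 123 120 126 130 126 121 114 184 190
  160 138 137]
 [151 144 138 137 135 125 127 128 130 126 121 126 124 123 118 106 189 192
  190 176 139]]
```

Call:
servo_tool --fingers 3.4 --squeeze 10 --moves '[{"translation": [1.5,0,0],"roll": 0},{"translation": [1.6,-0.1,0],"roll": 0},{"translation": [0,0,1],"roll": 0},{"translation": [0,0,2],"roll": 0},{"translation": [0,0,2],"roll": 0},{"translation": [0,0,1.7],"roll": 0},{"translation": [0,0,1],"roll": 0},{"translation": [0,0,0],"roll": 0}]'

```text
clock: 24.15
position: [0.4358, -0.33, 0.268]
orientation: [-0.001, 0.752, 0.659, -0.0]
wrist_force: [-0.7, 0.1, -0.0]
gripper_width: 0.37
grasp_force: 0.0
```

Call:
servo_tool --fingers 1.2 --moves '[{"translation": [0,0,0],"roll": 0},{"translation": [0,0,0],"roll": 0},{"translation": [0,0,0],"roll": 0},{"translation": [0,0,0],"roll": 0}]'

```text
clock: 24.65
position: [0.4357, -0.3302, 0.2692]
orientation: [0.0, 0.752, 0.659, -0.0]
wrist_force: [-3.4, 0.4, 3.6]
gripper_width: 0.18
grasp_force: 10.0
```

Call:
servo_tool --moves '[{"translation": [-0.31,0.01,0],"roll": -3},{"translation": [-0.31,0.01,-0.02],"roll": -3},{"translation": [-0.31,0.01,-0.03],"roll": -3},{"translation": [-0.31,0.01,-0.03],"roll": -3},{"translation": [-0.31,0.01,-0.03],"roll": -3},{"translation": [-0.31,0.01,-0.03],"roll": -3},{"translation": [-0.31,0.01,-0.03],"roll": -3},{"translation": [-0.31,0.01,-0.03],"roll": -3}]'

```text
clock: 25.65
position: [0.4376, -0.355, 0.2714]
orientation: [0.0, 0.598, 0.801, -0.0]
wrist_force: [-4.5, -0.4, 4.7]
gripper_width: 0.181
grasp_force: 10.0
```

Call:
servo_tool --moves '[{"translation": [-0.31,0.02,-0.03],"roll": -3},{"translation": [-0.31,0.02,-0.03],"roll": -3},{"translation": [-0.31,0.02,-0.03],"roll": -3},{"translation": [-0.31,0.01,-0.03],"roll": -3},{"translation": [-0.31,0.01,-0.03],"roll": -3},{"translation": [-0.31,0.01,-0.03],"roll": -3},{"translation": [-0.31,0.01,-0.03],"roll": -3},{"translation": [-0.31,0.01,-0.03],"roll": -3}]'

```text
clock: 26.65
position: [0.4499, -0.3769, 0.2739]
orientation: [0.001, 0.418, 0.908, -0.001]
wrist_force: [-3.8, -1.8, 3.1]
gripper_width: 0.181
grasp_force: 10.0
```

Call:
servo_tool --moves '[{"translation": [-0.31,0.01,-0.03],"roll": -3},{"translation": [-0.31,0.01,-0.02],"roll": -3},{"translation": [-0.31,0.01,0],"roll": -3},{"translation": [-0.31,0.01,0],"roll": -3}]'

```text
clock: 27.15
position: [0.459, -0.3854, 0.2743]
orientation: [0.001, 0.321, 0.947, -0.001]
wrist_force: [-2.2, -2.3, 1.7]
gripper_width: 0.188
grasp_force: 10.0
```

Call:
servo_tool --moves '[{"translation": [-0.31,0.01,0],"roll": -3},{"translation": [-0.31,0.01,0.06],"roll": -3},{"translation": [-0.31,0.01,0.08],"roll": -3},{"translation": [-0.31,0.01,0.08],"roll": -3},{"translation": [-0.31,0.01,0.08],"roll": -3},{"translation": [-0.31,0.01,0.08],"roll": -3},{"translation": [-0.31,0.01,0.04],"roll": -3},{"translation": [-0.31,0.01,0],"roll": -3}]'

```text
clock: 28.15
position: [0.4813, -0.3962, 0.2704]
orientation: [0.001, 0.117, 0.993, -0.001]
wrist_force: [-3.6, -3.2, 3.8]
gripper_width: 0.185
grasp_force: 10.0
```

Call:
servo_tool --moves '[{"translation": [-0.31,0.01,0],"roll": -3},{"translation": [-0.31,0.01,0],"roll": -3},{"translation": [0,0,0],"roll": 0},{"translation": [0,0,0],"roll": 0}]'

```text
clock: 28.65
position: [0.4873, -0.3972, 0.2704]
orientation: [0.0, 0.066, 0.998, -0.001]
wrist_force: [-3.1, -3.8, 4.5]
gripper_width: 0.185
grasp_force: 10.0
```

Call:
servo_tool --moves '[{"translation": [-0.15,0,0],"roll": -1.4},{"translation": [-0.1,0,0],"roll": -1},{"translation": [0,0,0],"roll": 0}]'

```text
clock: 29.02
position: [0.4889, -0.3977, 0.2704]
orientation: [-0.001, 0.045, 0.999, -0.001]
wrist_force: [-9.2, -4.6, 7.4]
gripper_width: 0.182
grasp_force: 10.0
```

Call:
servo_tool --fingers 3.4 --moves '[{"translation": [0.1,0,0],"roll": 0},{"translation": [0,0,0],"roll": 0},{"translation": [0,0,0],"roll": 0},{"translation": [0,0,-2],"roll": 0},{"translation": [0,0,-4],"roll": 0},{"translation": [0,0,-4],"roll": 0},{"translation": [0,0,-1],"roll": 0},{"translation": [0,0,0],"roll": 0}]'

```text
clock: 30.02
position: [0.489, -0.3963, 0.3793]
orientation: [0.0, 0.045, 0.999, -0.0]
wrist_force: [-0.1, 0.4, -0.5]
gripper_width: 0.369
grasp_force: 0.0
```

Call:
servo_tool --moves '[{"translation": [-4.5,1,0],"roll": 0},{"translation": [-4.5,1,0],"roll": 0},{"translation": [0,0,0],"roll": 0},{"translation": [0,0,0],"roll": 0}]'

```text
clock: 30.52
position: [0.5801, -0.3846, 0.3772]
orientation: [-0.002, 0.045, 0.999, 0.001]
wrist_force: [-0.2, 0.2, -0.4]
gripper_width: 0.369
grasp_force: 0.0
```

```bash
python3 - <<'E'
from h import *
c,im=look("w10"); g=im.max(2)
post=np.array([.4963,-.3387])
n,l,s,ce=cv2.connectedComponentsWithStats((g[:280]<60).astype(np.uint8))
for i in range(1,n):
    if s[i][4]>80:
        q=ray(c,*ce[i],.117)[:2]; d=q-post; print(s[i],ce[i].round(1),q.round(4),np.hypot(*d).round(4),np.degrees(np.arctan2(d[1],d[0])).round(1)%360)
print("pred knob",proj(c,[*(post+.06*np.array([np.cos(np.radians(262.4)),np.sin(np.radians(262.4))])),.117]),"pad",proj(c,[*(post+.055*np.array([np.cos(np.radians(-7.6)),np.sin(np.radians(-7.6))])),.07]),"cap",proj(c,[*post,.122]))
# low-saturation (metal arm) mask around pad
h=cv2.cvtColor(im,cv2.COLOR_BGR2HSV); m=(h[...,1]<70).astype(np.uint8); u,v=map(int,proj(c,[*(post+.055*np.array([np.cos(np.radians(-7.6)),np.sin(np.radians(-7.6))])),.07]))
for r in range(v-60,v+60,5): print(r,"".join("#" if x else "." for x in m[r,u-60:u+60:2]) if 0<=r<480 else "")
E
```

```text
TCP [[-0.9959, 0.09, -0.0031, 0.5801], [0.0899, 0.9959, 0.0022, -0.3846], [0.0033, 0.0019, -1.0, 0.3772], [0.0, 0.0, 0.0, 1.0]]
[  30    1   50   75 1234] [53.3 41. ] [ 0.4385 -0.5253] 0.1954 252.8
[ 87   0  26  79 854] [100.6  35.8] [ 0.4383 -0.4975] 0.169 249.9
[269  92  28  30 636] [282.7 106.9] [ 0.4861 -0.3972] 0.0594 260.1
[339 143  12  13  83] [345.  149.1] [ 0.5142 -0.3614] 0.0289 308.2
[311 149  17  13 148] [318.6 154.8] [ 0.5161 -0.3781] 0.0441 296.7
[495 160  36  17 383] [508.6 167.4] [ 0.5346 -0.2594] 0.0881 64.2
[487 217  32  15 246] [500.1 224.7] [ 0.5713 -0.2634] 0.1062 45.1
pred knob (np.float64(281.5200687304648), np.float64(111.02756217165876)) pad (np.float64(364.1411398870006), np.float64(195.2956212619328)) cap (np.float64(381.48467754021664), np.float64(114.9492422432688))
135 ...........#########################################........
140 ...........########################################.........
145 ..........#######################################...........
150 ...........#####################################............
155 ...........###################
[... 565 characters left out ...]
.................##########.......................
205 ##............................####..........................
210 ##..........................................................
215 ............................................................
220 ............................................................
225 ............................................................
230 ............................................................
235 ............................................................
240 ............................................................
245 ............................................................
250 ............................................................
```

```bash
python3 -c "
from h import *
print(ticket.hand_in())"
```

```text
the job is handed in; nothing more can be done
None
```

I rolled the rung flat-up on the bench and laid it back in the vees with the flat within about 3° of up. I then swung the hold-down about 90° to its stop, where the knob sat about 1 mm higher than parked, as expected when home, and handed the job in at about 31 s with the loose tools not touched.

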